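# Unbolt and open the roll-front craft cabinet

### The arm

A 7-joint arm with a two-finger parallel gripper is mounted at the origin on the work surface. World frame = base frame: x ahead of the robot, y to its left, z up, the work surface at z = 0. Lengths are in m, angles in rad, forces in N, time in s.
With the tool pointing down it reaches from about 0.4 to 0.85 m from the base axis. Payload 4.5 kg.
Tool frame: the origin (TCP) lies midway between the tips of the shut fingers; the grasp point (between the pads) lies 19 mm behind it; z points along the fingers, y is the line along which they close (so a half turn about z gives the same grasp; the last joint's range is limited). The gripper opens to 88 mm and grips with 3 to 60 N. Pads are 18 mm wide; open, the fingers measure 123 mm over their backs; the gripper's body (75 mm by 187 mm) begins 45 mm behind the grasp point.
Start: joints at [-1.248, 0.689, -0.195, 1.565, 0.157, 0.902, -0.215], TCP at [0.178, 0.599, 0.239] pointing down, gripper open.
Joint ranges: [-3.01, 3.01], [-0.46, 2.08], [-1.47, 1.51], [0.13, 2.56], [-1, 4.14], [0.04, 2.09], [-2.66, 2.66]. Speed limits (rad/s): [2.57, 2.57, 3.14, 3.14, 3.14, 3.14, 3.14].

### API

Orientations are given as a unit quaternion [x, y, z, w].
In Python, from plant import r gives the robot as it stands.
- The arm moves only by the tool carry_out, never from a script. Its argument "plan" is a list of rows, each an object with "rot": the turn, a rotation vector about the tool's x, y, z in rad, a list of three; "xyz": the shift along the tool's x, y, z in m, a list of three; "grip": the closure in counts, from 0 (fully open) to 255 (shut). In form: [{"rot": [wx, wy, wz], "xyz": [dx, dy, dz], "grip": grip}, ...]. A call has 1 to 8 rows; each row is the pose to reach, as a shift and turn from the pose commanded when the call began, along the tool's axes at that moment; what a row does not reach only later rows make up. A row lasts 1/12 s, in which the tool goes at most 41.7 mm and 7.16 degrees, less where a joint would pass 70% of its speed; a pose out of reach is approached as far as the arm can. A call with a gripper value outside its range is refused whole. The fingers move at their own pace and stop on an object; "squeeze" is the grip in N (left out, the last holds). Time passes only in rows, so rows that repeat a pose let the fingers close. It gives the time, the measured TCP pose, the force, the opening and the grip force at its end, in the units of the state.
- r.get_state(): the state, without advancing time (a new reading comes with each control period).
- r.snapshot(name): name is "side" or "top" or "wrist"; returns the picture (384x512x3 uint8, red, green, blue); there is no depth.
- r.camera_params(name): a dict with "fx", "fy", "cx", "cy" (pixels), "distortion" ([k1, k2, p1, p2, k3] as OpenCV has them; the pictures are not rectified), "position" and "attitude" of the camera in the world; the wrist camera has in their place "hand_eye" (4x4, takes a point from camera to tool coordinates, whose origin is the TCP and whose axes are the flange's). Camera axes: x right, y down, z forward; pixel columns grow to the right and rows downward; lengths in m; the calibration is good to about 2 mm. A picture is of the moment at which its call begins: read the wrist's pose just before it. camera_params takes no time and is no camera call.
- r.finish_job(): hands the job in; it is judged then, once.
The state is a dict: "clock": time; "q": joint angles; "qd": joint speeds; "joint_torque": joint torques, N m; "tool_pos": TCP position; "eef_rot": TCP orientation; "contact_force": force on the tool from outside, world axes, zero at the start; "moment": the same for the moment, N m; "opening": opening from 0.0 (shut) to 1.0 (fully open); "finger_force": force on a finger pad.
Only numpy, scipy, OpenCV 4.12 (cv2) and the standard library are available. Lean on these libraries where they do the work, as an engineer would, in place of code of your own. Each camera call takes 0.05 s, during which the arm holds its last target. There are 200 camera calls.

### The job

Open the roll-front craft cabinet for the morning's activities: swing the keeper arm right up out of the way of the bolt's knob, draw the bolt right back, then raise the slatted shutter all the way, so that it stays open by itself, and let go. Leave the things standing round the cabinet where they are.

Things in the scene. Friction and masses are not known exactly. Their poses are not given: they have to be found in the camera images.
- cabinet: Light wooden table-top cabinet with a slatted roll-front shutter, fixed to the table, front towards the robot (-x). 490 mm wide (y), x from -158 to +200 mm, body 223 mm high. Origin: on the table, half-way across, below the axis of its curved tracks; z up. Fixed front board (22 mm thick) 142 mm high; fixed top (x over +100 mm) 223 to 239 mm high.
- track_axis (a point): Centre of the curved tracks, on their axis (along the cabinet's y): 45 mm above the cabinet's origin, frame parallel to the cabinet's. The shutter runs round this axis; its outer face lies 170 mm from it.
- shelf_edge (a point): Middle of the lower front edge of the fixed shelf above the cabinet's back (cabinet x +30 to +200 mm, underside 371 mm up, 500 mm wide, stock on it). Under it a hand raising the shutter must lean, its back end towards the robot.
- shutter (a joint): Shutter travel round the track axis, rad: 0 shut, 1.05 fully open (stop). The bolt in its staple blocks it. Its handle moves up, then back over the top. It takes about 5 N at the handle at first; let go below about 0.32 it slides shut, in between it stays, above about 0.86 its weight carries it back to the stop, where it stays.
- rail_mid (a point): Middle of the outer face of the shutter's flat bottom rail (60 mm tall, 16 mm thick), which carries handle, bolt and keeper; it turns with the shutter. Shut, it stands 46 degrees above horizontal, forward of the track axis, so its outward normal is 44 degrees from vertical; fully open, it is 16 degrees past the top.
- handle_mid (a point): Middle of the grip of the shutter's steel D-handle: a round bar 12 mm thick, along the cabinet's y, 100 mm between its two legs, centred across the cabinet, 38 mm out from the rail's face. Moves with the shutter at 208 mm from the track axis.
- bolt (a joint): Bolt travel, m: 0 fully shot (start 0 to 0.004), 0.036 fully drawn; it draws towards the cabinet's -y against 3 N of friction and stays where left. The rod (12 mm) has left the staple, on the front edge of the cabinet's +y side, from about 0.020 on.
- bolt_knob (a point): Centre of the head of the bolt's knob: steel cylinder 22 mm across, 20 mm long, square to the rail's face, centre 46 mm out from it, 180 mm to +y of the rail's middle when shot; 10 mm stalk below. Frame: x up the slope of the rail, y along the cabinet, z out of the face. A guide 25 mm high (from the face) starts 23 mm to its +y side.
- keeper (a joint): Keeper arm's turn, rad: at 0 (start 0 to 0.05) it lies along the bolt, its free end right behind the knob's stalk, and the bolt cannot be drawn; it swings up the slope, square to the bolt at 1.57, stop at 1.75. Stiff pivot (0.06 N m), stays where left. The arm is a flat bar 80 x 22 x 5 mm, its outer face 32 mm out from the rail's face.
- keeper_peg (a point): Middle of the keeper's round thumb peg: 12 mm thick, 23 mm long, square to the rail's face, outer end 55 mm out from it. Frame: z out of the face, y from pivot to free end of the arm, x square to it, up the slope at 0.
- keeper_pivot (a point): The keeper's pivot, in the middle plane of the peg's length, 40 mm from the peg's axis; 100 mm to +y of the rail's middle and 8 mm up the slope from the rod. Frame as the rail's: x up the slope, y along the cabinet, z out of the face, when the arm is at 0; it turns with the arm.
- pencil_pot_mid (a point): Bystander: cardboard tube with pencils, 66 mm across, tube 100 mm, pencils 133 mm high. Point: on its axis, 50 mm up. One of three that stand, in any order, in front of the cabinet.
- biscuit_tin_mid (a point): Bystander: round tin, 87 mm across, 80 mm high. Point: on its axis, 40 mm up. Also in front of the cabinet.
- glue_bottle_mid (a point): Bystander: glue bottle, 54 mm across, 130 mm high. Point: on its axis, 65 mm up. Also in front of the cabinet.
- pegboards_mid (a point): Bystander: stack of pegboards, 140 x 110 mm, 35 mm high, beside the cabinet's -y end. Point: its centre, 14 mm up.

How it is judged:
On the way, in this order (a step that is already met when the one before it is completed fails the run):
1. the keeper arm is swung up clear of the knob, the bolt still shot (value of joint keeper above 0.5 rad and value of joint bolt below 0.012 m), for 0.2 s.
2. the bolt is drawn back out of the staple, the shutter still down (value of joint bolt above 0.026 m and value of joint shutter below 0.1 rad), for 0.2 s.
3. the shutter is raised all the way (value of joint shutter above 0.98 rad), for 0.2 s.
At the end, for the whole second after the job is handed in: The shutter stands open by itself, within 0.07 rad of its stop (joint above 0.98 of 1.05 rad) and at rest; the bolt is drawn (over 22 mm) and the keeper still swung up (over 0.4 rad); pencil pot, tin, glue bottle and pegboards stand within 25 mm of where they were (value of joint shutter above 0.98 rad and velocity of joint shutter below 0.05 rad/s and value of joint bolt above 0.022 m and value of joint keeper above 0.4 rad and distance of each of pencil_pot_mid, biscuit_tin_mid, glue_bottle_mid, pegboards_mid from where it was at the start of the episode below 0.025 m); the robot touches nothing.
It fails at once if a bystander is knocked away (distance of any of pencil_pot_mid, biscuit_tin_mid, glue_bottle_mid, pegboards_mid from where it was at the start of the episode above 0.03 m).
It also fails if it takes over 54 s, if anything falls off the work surface, if the arm or the gripper's body presses on something with over 40 N, if the wrist force passes 120 N, or if a joint passes its speed limit or range.

## Working session

There is one attempt and no reset: what is moved stays moved. The work goes in short steps, Python scripts to look and compute and a tool call to move; the robot and the scene stay as the last step left them, time stands still between calls to the robot, and variables do not carry over. Pictures are saved under pics/ and viewed, at most 10 in all, crops included, and the job is handed in when it is done.

Besides the shell and the picture viewer there is one more tool, called as name(argument=value, ...) on one line, values as JSON. carry_out: Moves the arm, as the interface text tells. Its arguments: {"type":"object","properties":{"plan":{"type":"array"},"squeeze":{"type":"number"}},"required":["plan"]}

```bash
ls; mkdir -p pics; python3 - <<'E'
from plant import r
import cv2,numpy as np
s=r.get_state()
for k,v in s.items(): print(k,np.round(v,4))
for n in("side","top","wrist"):
    p=r.camera_params(n); print(n,{k:np.round(v,4).tolist() for k,v in p.items()})
a=[r.snapshot(n) for n in("side","top")]
for n,i in zip(("side","top"),a): cv2.imwrite(f"pics/{n}0.png",i[:,:,::-1])
E
```

```text
pics
clock 0.0
q [-1.2482  0.69   -0.1945  1.5663  0.1573  0.9025 -0.2151]
qd [-0.0002  0.0021  0.0002  0.0005 -0.0015 -0.0009 -0.0003]
joint_torque [ 3.00000e-04 -5.27559e+01 -1.26650e+00 -1.53425e+01 -5.26000e-02
  6.80000e-03  2.00000e-04]
tool_pos [0.1779 0.5985 0.2379]
eef_rot [ 1.439e-01  9.896e-01 -9.000e-04 -1.000e-04]
contact_force [ 0.8361  0.1457 -0.5082]
moment [-0.0052  0.0117  0.0096]
finger_force 0.0
opening 1.0041
side {'fx': 372.715, 'fy': 372.715, 'cx': 253.4538, 'cy': 182.1219, 'distortion': [0.038, 0.0, 0.0, 0.0, 0.0], 'position': [-0.0202, -0.7184, 0.7832], 'attitude': [0.8345, -0.3046, 0.1687, -0.4271]}
top {'fx': 431.9629, 'fy': 431.9629, 'cx': 257.9651, 'cy': 189.0785, 'distortion': [-0.1017, 0.0, 0.0, 0.0, 0.0], 'position': [0.4322, -0.0883, 1.4412], 'attitude': [-0.7008, 0.7127, -0.0278, 0.0122]}
wrist {'fx': 298.1054, 'fy': 298.1054, 'cx': 253.27, 'cy': 196.9158, 'distortion': [-0.0089, 0.0, 0.0, 0.0, 0.0], 'hand_eye': [[-0.0019, -0.957, -0.2899, 0.0754], [1.0, -0.0017, -0.001, -0.001], [0.0004, -0.2899, 0.957, -0.1457], [0.0, 0.0, 0.0, 1.0]]}
```

View pics/side0.png

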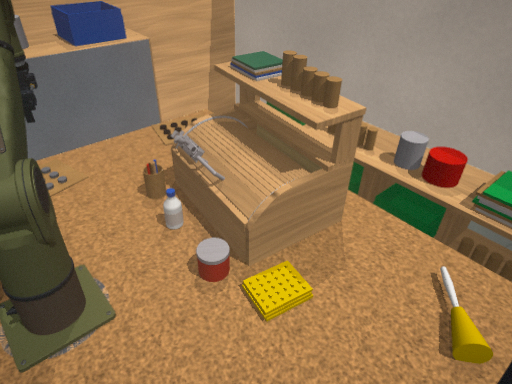

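View pics/top0.png

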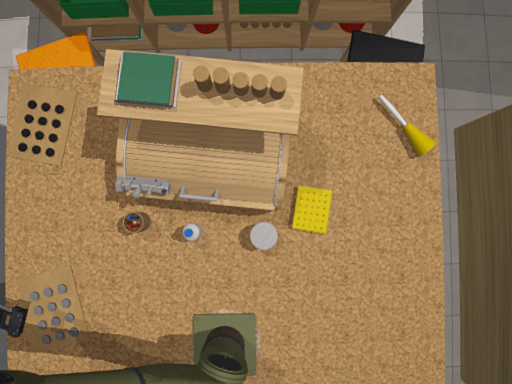

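The side view shows the handle and bolt on the shutter at about (197,155). In the top view the handle is at (200,195) and the bolt and keeper at (145,186). The pot is at (133,223), the glue at (191,232), the tin at (264,236) and the pegboards at (312,210). I'll zoom in next.

```bash
cat > h.py <<'E'
from plant import r
import cv2,numpy as np
from scipy.spatial.transform import Rotation as R
def cam(n,st=None):
    p=r.camera_params(n); K=np.array([[p["fx"],0,p["cx"]],[0,p["fy"],p["cy"]],[0,0,1]]); D=np.array(p["distortion"],float)
    if n=="wrist":
        s=st or r.get_state(); T=np.eye(4); T[:3,:3]=R.from_quat(s["eef_rot"]).as_matrix(); T[:3,3]=s["tool_pos"]; T=T@np.array(p["hand_eye"])
        return K,D,T[:3,:3],T[:3,3]
    return K,D,R.from_quat(p["attitude"]).as_matrix(),np.array(p["position"])
def proj(c,P):
    K,D,Rm,t=c; return cv2.projectPoints((np.atleast_2d(P)-t)@Rm,np.zeros(3),np.zeros(3),K,D)[0][:,0]
def rays(c,uv):
    K,D,Rm,t=c; u=cv2.undistortPoints(np.array(uv,float).reshape(-1,1,2),K,D)[:,0]
    d=np.c_[u,np.ones(len(u))]@Rm.T; return t,d/np.linalg.norm(d,axis=1)[:,None]
def onz(c,uv,z):
    t,d=rays(c,uv); return t+d*((z-t[2])/d[:,2])[:,None]
E
python3 - <<'E'
import cv2,numpy as np
t=cv2.imread('pics/top0.png')[160:250,105:235]; s=cv2.imread('pics/side0.png')[120:220,160:300]
a=cv2.resize(t,None,fx=6,fy=6,interpolation=2)[:300]; b=cv2.resize(s[:60],None,fx=5,fy=5,interpolation=2)
o=np.zeros((600,800,3),np.uint8); o[:300,:780]=a[:300,:780]; o[300:600,:700]=b
cv2.imwrite('pics/z.png',o)
from h import *
c=cam('top'); print(onz(c,[(133,223)],.12),onz(c,[(191,232)],.13),onz(c,[(264,236)],.08),onz(c,[(312,210)],.035),onz(c,[(181,192),(218,198)],.2),onz(c,[(98,117),(300,132)],.389))
E
```

```text
[[0.40900341 0.26606343 0.12      ]] [[0.37946554 0.08687034 0.13      ]] [[ 0.361022   -0.13545592  0.08      ]] [[ 0.44020325 -0.29544994  0.035     ]] [[ 0.49740257  0.10514257  0.2       ]
 [ 0.47842252 -0.00111707  0.2       ]] [[ 0.67755406  0.28266553  0.389     ]
 [ 0.63109885 -0.21843476  0.389     ]]
```

View pics/z.png

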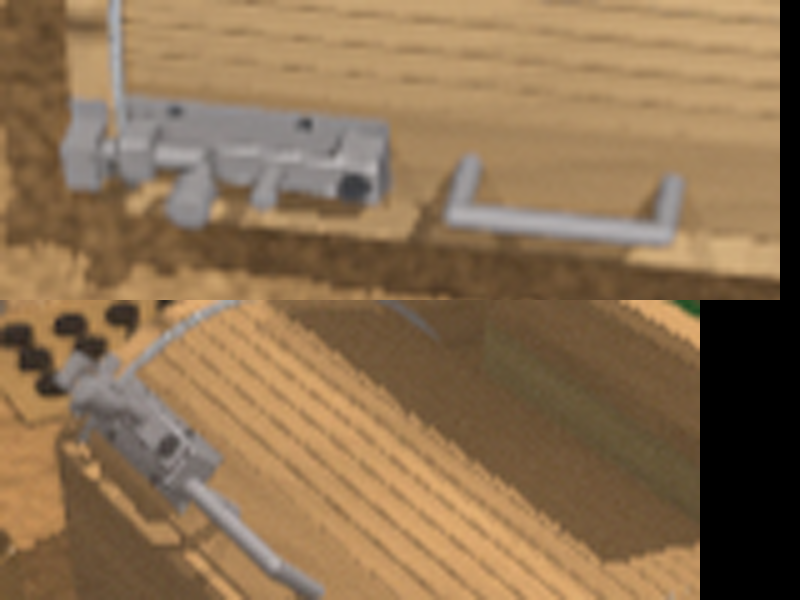

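The zoom shows the handle bar's axis running from about (180.8,195.8) to (216.3,198.8) in the top view. The knob head ends near (136.5,196), and the peg end is near (148.5,194). Next I work out the cabinet frame and check it against these points.

```bash
cat >> h.py <<'E'
A46=np.radians(46)
class Cab:
    def __init__(s,o,yaw): s.o=np.array([*o,0.]); s.R=R.from_euler('z',yaw).as_matrix()
    def w(s,P): return np.atleast_2d(P)@s.R.T+s.o
    def rail(s,u,y,n,a=0):  # slope, along, out
        f=A46+a; nn=np.array([-np.cos(f),0,np.sin(f)]); t=np.array([np.sin(f),0,np.cos(f)])
        return s.w(np.array([0,y,.045])+nn*(.170+n)+t*u)[0]
    def tool(s,pitch): # tool z pitched down from cab +x, tool x = cab +y
        z=np.array([np.cos(pitch),0,-np.sin(pitch)]); x=np.array([0,1.,0]); return s.R@np.c_[x,np.cross(z,x),z]
def move(P,Rm,st=None):
    st=st or r.get_state(); R0=R.from_quat(st["eef_rot"])
    return R0.inv().apply(P-np.array(st["tool_pos"])),(R0.inv()*R.from_matrix(Rm)).as_rotvec()
E
python3 - <<'E'
from h import *
c=cam('top'); s=cam('side')
hz=onz(c,[(180.8,195.8),(216.3,198.8)],.1946); print(hz,np.linalg.norm(hz[0]-hz[1]),hz.mean(0))
sh=onz(c,[(98,117),(300,132)],.389); d=sh[0]-sh[1]; yaw=-np.arctan2(d[0],d[1]); print('yaw',np.degrees(yaw))
for k in (sh,hz): d=k[0]-k[1]; print(np.degrees(-np.arctan2(d[0],d[1])))
Rz=R.from_euler('z',yaw).as_matrix()
o=sh.mean(0)-Rz@[.03,0,0]; print('o shelf',o, 'o handle',hz.mean(0)+Rz@[.1445,0,0])
o2=(hz.mean(0)+Rz@[.1445,0,0])[:2]
C=Cab(o2,yaw)
for n,a in(("knob",(0,.18,.056)),("peg",(.008,.14,.055)),("h",(0,0,.038)),("h+",(0,.05,.038)),("h-",(0,-.05,.038))):
    P=C.rail(*a); print(n,P.round(4),proj(c,P).round(1),proj(s,P).round(1))
E
```

```text
[[0.48671166 0.10664895 0.1946    ]
 [0.47639518 0.00419436 0.1946    ]] 0.10297268092334788 [0.48155342 0.05542165 0.1946    ]
yaw -5.29654708684399
-5.29654708684399
-5.749914182911073
o shelf [0.62445454 0.0348847  0.389     ] o handle [0.62543645 0.04208277 0.1946    ]
knob [0.4857 0.2358 0.2076] [[135.2 196.7]] [[174.4 136.9]]
peg [0.4885 0.1954 0.2124] [[148.8 195.4]] [[181.8 140.2]]
h [0.4816 0.0554 0.1946] [[198.5 197.3]] [[206.2 164.7]]
h+ [0.4862 0.1052 0.1946] [[181.3 196. ]] [[197.9 157.2]]
h- [0.4769 0.0056 0.1946] [[215.8 198.6]] [[215.  172.7]]
```

```bash
cat >> h.py <<'E'
C=Cab((.6252,.0405),np.radians(-5.5))
E
python3 - <<'E'
from h import *
for n in(.15,):
    P=C.rail(.008,.14,n); x,w=move(P,C.tool(A46)); print(P.round(3),x.round(4),w.round(3),np.degrees(np.linalg.norm(w)))
E
```

```text
[0.423 0.201 0.281] [-0.3483 -0.3117 -0.0422] [-0.641 -0.526  1.306] 88.64443849109385
```

carry_out(plan=[{"xyz":[-0.348,-0.312,-0.05],"rot":[-0.641,-0.526,1.306],"grip":60},{"xyz":[-0.348,-0.312,-0.05],"rot":[-0.641,-0.526,1.306],"grip":60},{"xyz":[-0.348,-0.312,-0.05],"rot":[-0.641,-0.526,1.306],"grip":60},{"xyz":[-0.348,-0.312,-0.05],"rot":[-0.641,-0.526,1.306],"grip":60},{"xyz":[-0.348,-0.312,-0.05],"rot":[-0.641,-0.526,1.306],"grip":60},{"xyz":[-0.348,-0.312,-0.05],"rot":[-0.641,-0.526,1.306],"grip":60},{"xyz":[-0.348,-0.312,-0.05],"rot":[-0.641,-0.526,1.306],"grip":60},{"xyz":[-0.348,-0.312,-0.05],"rot":[-0.641,-0.526,1.306],"grip":60}])

```text
clock: 0.77
tool_pos: [0.351, 0.3157, 0.2749]
eef_rot: [0.528, 0.809, 0.174, 0.189]
contact_force: [2.2, -0.4, -1.5]
opening: 0.766
finger_force: 0.0
```

```bash
cat > m.py <<'E'
from h import *
import sys
# u y n pitchdeg a
v=[float(t) for t in sys.argv[1:]]
P=C.rail(*v[:3],v[4] if len(v)>4 else 0); s=r.get_state(); x,w=move(P,C.tool(np.radians(v[3])),s)
print(s["clock"],np.round(s["q"],2),np.round(s["tool_pos"],3),P.round(3),'xyz',x.round(4),'rot',w.round(3),'F',np.round(s["contact_force"],1))
E
python3 m.py .008 .14 .15 46
```

```text
0.7667 [-1.64  0.48  0.8   2.38  0.55  0.04 -1.09] [0.351 0.316 0.275] [0.423 0.201 0.281] xyz [-0.1335  0.0157  0.0208] rot [-0.227 -0.189  0.457] F [ 2.2 -0.4 -1.5]
```

```bash
python3 m.py .008 .14 .12 62
```

```text
0.7667 [-1.64  0.48  0.8   2.38  0.55  0.04 -1.09] [0.351 0.316 0.275] [0.444 0.199 0.259] xyz [-0.1404  0.0209  0.0496] rot [ 0.047 -0.123  0.478] F [ 2.2 -0.4 -1.5]
```

carry_out(plan=[{"xyz":[-0.14,0.021,0.049],"rot":[0.047,-0.123,0.478],"grip":80},{"xyz":[-0.14,0.021,0.049],"rot":[0.047,-0.123,0.478],"grip":80},{"xyz":[-0.14,0.021,0.049],"rot":[0.047,-0.123,0.478],"grip":80},{"xyz":[-0.14,0.021,0.049],"rot":[0.047,-0.123,0.478],"grip":80},{"xyz":[-0.14,0.021,0.049],"rot":[0.047,-0.123,0.478],"grip":80},{"xyz":[-0.14,0.021,0.049],"rot":[0.047,-0.123,0.478],"grip":80},{"xyz":[-0.14,0.021,0.049],"rot":[0.047,-0.123,0.478],"grip":80}])

```text
clock: 1.35
tool_pos: [0.4451, 0.1997, 0.2591]
eef_rot: [0.718, 0.653, 0.161, 0.18]
contact_force: [-0.5, 0.1, 0.5]
opening: 0.684
finger_force: 0.0
```

```bash
python3 m.py .008 .14 .12 62; python3 - <<'E'
from h import *
s=r.get_state(); c=cam('wrist',s); im=r.snapshot('wrist')
cv2.imwrite('pics/w1.png',im[:,:,::-1])
for n,a in(("knob",(0,.18,.056)),("peg end",(.008,.14,.055)),("peg base",(.008,.14,.032)),("pivot",(.008,.1,.032)),("h+",(0,.05,.038)),("h-",(0,-.05,.038))): print(n,proj(c,C.rail(*a)).round(0))
E
```

```text
1.35 [-1.15  0.48  0.6   2.34  1.14  0.07 -1.88] [0.445 0.2   0.259] [0.444 0.199 0.259] xyz [-0.0012 -0.001  -0.0006] rot [-0.001  0.004  0.002] F [-0.5  0.1  0.5]
knob [[267. 158.]]
peg end [[277. 212.]]
peg base [[283. 203.]]
pivot [[282. 247.]]
h+ [[270. 300.]]
h- [[268. 386.]]
```

View pics/w1.png

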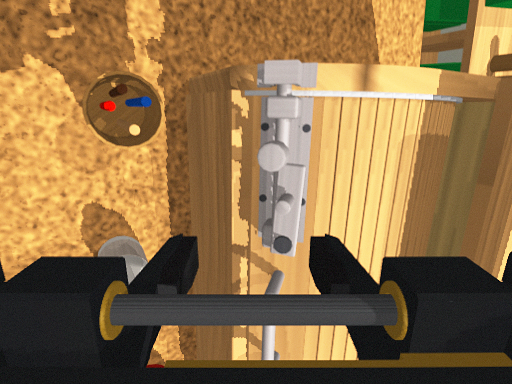

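The wrist view shows the knob head at (271,157), the peg end at about (283,206) and the pivot at about (282,243). All are within 3 mm of prediction, so I shift the peg target to u=0.011, y=0.143.

```bash
python3 m.py .011 .143 .075 58;python3 m.py .011 .143 .042 58 
```

```text
1.4 [-1.16  0.48  0.6   2.34  1.14  0.07 -1.88] [0.444 0.201 0.259] [0.477 0.198 0.229] xyz [0.0004 0.0153 0.0421] rot [-0.071  0.001  0.006] F [-0.2  1.5  0.2]
1.4 [-1.16  0.48  0.6   2.34  1.14  0.07 -1.88] [0.444 0.201 0.259] [0.5   0.196 0.205] xyz [0.0004 0.0244 0.0738] rot [-0.071  0.001  0.006] F [-0.2  1.5  0.2]
```

carry_out(plan=[{"xyz":[0.0,0.015,0.02],"rot":[-0.071,0.001,0.006],"grip":139},{"xyz":[0.0,0.015,0.042],"rot":[-0.071,0.001,0.006],"grip":139},{"xyz":[0.0,0.02,0.058],"rot":[-0.071,0.001,0.006],"grip":139},{"xyz":[0.0,0.024,0.074],"rot":[-0.071,0.001,0.006],"grip":139},{"xyz":[0.0,0.024,0.074],"rot":[-0.071,0.001,0.006],"grip":139}])

```text
clock: 1.82
tool_pos: [0.4988, 0.1984, 0.2043]
eef_rot: [0.708, 0.65, 0.186, 0.203]
contact_force: [0.6, -1.6, -0.2]
opening: 0.454
finger_force: 0.0
```

carry_out(plan=[{"xyz":[0,0,0],"rot":[0,0,0],"grip":230},{"xyz":[0,0,0],"rot":[0,0,0],"grip":230},{"xyz":[0,0,0],"rot":[0,0,0],"grip":230},{"xyz":[0,0,0],"rot":[0,0,0],"grip":230},{"xyz":[0,0,0],"rot":[0,0,0],"grip":230}], squeeze=10)

```text
clock: 2.23
tool_pos: [0.4992, 0.1967, 0.2057]
eef_rot: [0.711, 0.647, 0.185, 0.205]
contact_force: [1.3, -1.0, -1.5]
opening: 0.138
finger_force: 9.7
```

```bash
python3 m.py .011 .143 .042 58; python3 - <<'E'
from h import *
im=r.snapshot('wrist'); cv2.imwrite('pics/w2.png',im[:,:,::-1])
E
```

```text
2.2333 [-0.6   0.58 -0.14  2.33  1.91  0.5  -2.65] [0.499 0.197 0.206] [0.5   0.196 0.205] xyz [-0.0004  0.0006  0.001 ] rot [0.002 0.001 0.002] F [ 1.3 -1.  -1.5]
```

View pics/w2.png

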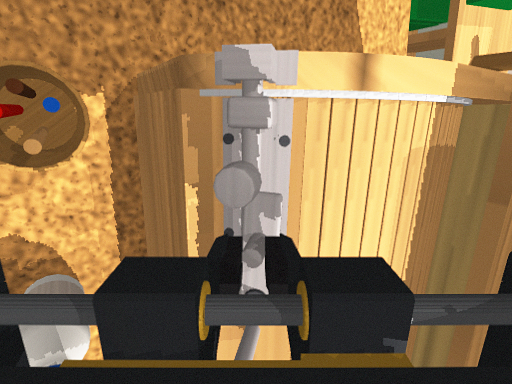

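The wrist view shows the peg held between the pads at about (255,250). The 12 mm opening matches the peg, so I swing it along its arc.

carry_out(plan=[{"xyz":[-0.0006,0.004,-0.001],"rot":[0,0,0],"grip":230},{"xyz":[-0.0012,0.0077,-0.0016],"rot":[0,0,0],"grip":230},{"xyz":[-0.0025,0.0115,-0.0025],"rot":[0,0,0],"grip":230},{"xyz":[-0.004,0.015,-0.003],"rot":[0,0,0],"grip":230},{"xyz":[-0.006,0.0185,-0.004],"rot":[0,0,0],"grip":230},{"xyz":[-0.008,0.0217,-0.0046],"rot":[0,0,0],"grip":230},{"xyz":[-0.0135,0.0274,-0.0058],"rot":[0,0,0],"grip":230},{"xyz":[-0.0135,0.0274,-0.0058],"rot":[0,0,0],"grip":230}])

```text
clock: 2.95
tool_pos: [0.5182, 0.1797, 0.2251]
eef_rot: [0.712, 0.646, 0.185, 0.204]
contact_force: [-7.4, 0.3, 4.2]
opening: 0.141
finger_force: 10.1
```

```bash
python3 m.py .038 .1285 .042 58
```

```text
2.95 [-0.58  0.54 -0.08  2.29  1.85  0.42 -2.52] [0.518 0.18  0.225] [0.518 0.18  0.224] xyz [ 0.0002 -0.0007  0.001 ] rot [ 0.     0.001 -0.   ] F [-7.4  0.3  4.2]
```

carry_out(plan=[{"xyz":[-0.003,0.0,0.0],"rot":[0,0,0],"grip":230},{"xyz":[-0.0065,0.002,-0.0005],"rot":[0,0,0],"grip":230},{"xyz":[-0.009,0.0035,-0.0007],"rot":[0,0,0],"grip":230},{"xyz":[-0.012,0.0045,-0.001],"rot":[0,0,0],"grip":230},{"xyz":[-0.018,0.006,-0.0013],"rot":[0,0,0],"grip":230},{"xyz":[-0.022,0.006,-0.0013],"rot":[0,0,0],"grip":230},{"xyz":[-0.022,0.006,-0.0013],"rot":[0,0,0],"grip":230}])

```text
clock: 3.53
tool_pos: [0.5225, 0.159, 0.2311]
eef_rot: [0.711, 0.646, 0.188, 0.205]
contact_force: [-4.2, 3.0, 9.7]
opening: 0.139
finger_force: 10.8
```

```bash
python3 m.py .0 .18 .10 58; python3 - <<'E'
from h import *
im=r.snapshot('wrist'); cv2.imwrite('pics/w3.png',im[:,:,::-1])
E
```

```text
3.5333 [-0.53  0.52 -0.09  2.3   1.91  0.41 -2.53] [0.523 0.159 0.231] [0.456 0.238 0.239] xyz [ 0.072  -0.0582 -0.0463] rot [ 0.006 -0.002 -0.   ] F [-4.2  3.   9.7]
```

View pics/w3.png

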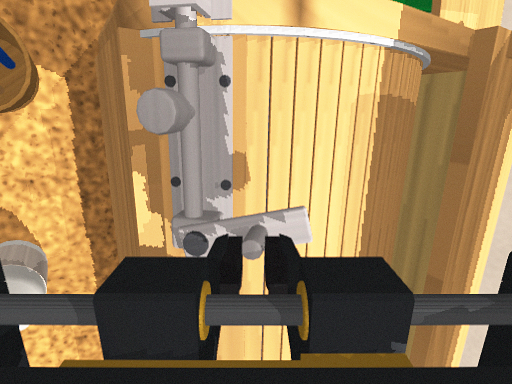

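The wrist view shows the keeper swung up to about 1.4 rad, its arm running from (195,240) to (305,225), while the bolt knob at (165,110) hasn't moved. I release the peg, back off and turn the hand half round, because joint 7 is near its limit.

carry_out(plan=[{"xyz":[0,0,0],"rot":[0,0,0],"grip":150},{"xyz":[0,0,0],"rot":[0,0,0],"grip":150},{"xyz":[0,0,0],"rot":[0,0,0],"grip":150},{"xyz":[0,0,-0.02],"rot":[0,0,0],"grip":150},{"xyz":[0,0,-0.045],"rot":[0,0,0],"grip":150},{"xyz":[0,0.005,-0.07],"rot":[0,0,0],"grip":150},{"xyz":[0,0.005,-0.09],"rot":[0.1,0,0],"grip":150},{"xyz":[0,0.005,-0.09],"rot":[0.15,0,0],"grip":150}])

```text
clock: 4.25
tool_pos: [0.4875, 0.1544, 0.2985]
eef_rot: [0.719, 0.647, 0.162, 0.196]
contact_force: [0.2, -0.3, -0.2]
opening: 0.409
finger_force: 0.0
```

carry_out(plan=[{"xyz":[0,0,0],"rot":[0,0,-1.57],"grip":120},{"xyz":[0,0,0],"rot":[0,0,-1.57],"grip":120},{"xyz":[0,0,0],"rot":[0,0,-1.57],"grip":120},{"xyz":[0,0,0],"rot":[0,0,-1.57],"grip":120},{"xyz":[0,0,0],"rot":[0,0,-1.57],"grip":120},{"xyz":[0,0,0],"rot":[0,0,-1.57],"grip":120},{"xyz":[0,0,0],"rot":[0,0,-1.57],"grip":120},{"xyz":[0,0,0],"rot":[0,0,-1.57],"grip":120}])

```text
clock: 4.92
tool_pos: [0.4884, 0.1537, 0.2975]
eef_rot: [0.318, 0.913, 0.047, 0.25]
contact_force: [0.5, 0.2, -0.0]
opening: 0.529
finger_force: 0.0
```

```bash
cat >> h.py <<'E'
    # flipped tool: tool x = cab -y, tool y = down slope
_t=Cab.tool
Cab.tool=lambda s,p:_t(s,p)@np.diag([-1,-1,1])
E
python3 m.py .0 .18 .11 62
```

```text
4.9167 [-0.53  0.35 -0.12  2.24  1.19  0.43 -0.82] [0.488 0.154 0.297] [0.449 0.238 0.246] xyz [0.0996 0.0324 0.019 ] rot [-0.043  0.012 -2.139] F [ 0.5  0.2 -0. ]
```

carry_out(plan=[{"xyz":[0.1,0.032,0.019],"rot":[-0.043,0.012,-2.139],"grip":120},{"xyz":[0.1,0.032,0.019],"rot":[-0.043,0.012,-2.139],"grip":120},{"xyz":[0.1,0.032,0.019],"rot":[-0.043,0.012,-2.139],"grip":120},{"xyz":[0.1,0.032,0.019],"rot":[-0.043,0.012,-2.139],"grip":120},{"xyz":[0.1,0.032,0.019],"rot":[-0.043,0.012,-2.139],"grip":120},{"xyz":[0.1,0.032,0.019],"rot":[-0.043,0.012,-2.139],"grip":120},{"xyz":[0.1,0.032,0.019],"rot":[-0.043,0.012,-2.139],"grip":120},{"xyz":[0.1,0.032,0.019],"rot":[-0.043,0.012,-2.139],"grip":120}])

```text
clock: 5.58
tool_pos: [0.4488, 0.2388, 0.2464]
eef_rot: [-0.161, 0.954, -0.069, 0.243]
contact_force: [0.4, 0.4, 0.1]
opening: 0.527
finger_force: 0.0
```

```bash
python3 m.py .003 .181 .09 60
```

```text
5.5833 [-0.72  0.47 -0.18  2.28  1.41  0.51 -0.27] [0.449 0.239 0.246] [0.465 0.238 0.234] xyz [-0.0076 -0.0028  0.0186] rot [ 0.009 -0.013 -1.139] F [0.4 0.4 0.1]
```

carry_out(plan=[{"xyz":[-0.001,0,0.0],"rot":[0.009,-0.013,-1.139],"grip":120},{"xyz":[-0.001,0,0.0],"rot":[0.009,-0.013,-1.139],"grip":120},{"xyz":[-0.001,0,0.0],"rot":[0.009,-0.013,-1.139],"grip":120},{"xyz":[-0.001,0,0.0],"rot":[0.009,-0.013,-1.139],"grip":120},{"xyz":[-0.001,0,0.0],"rot":[0.009,-0.013,-1.139],"grip":120},{"xyz":[-0.001,0,0.0],"rot":[0.009,-0.013,-1.139],"grip":120},{"xyz":[-0.001,0,0.0],"rot":[0.009,-0.013,-1.139],"grip":120},{"xyz":[-0.001,0,0.0],"rot":[0.009,-0.013,-1.139],"grip":120}])

```text
clock: 6.25
tool_pos: [0.4497, 0.239, 0.2469]
eef_rot: [-0.598, 0.759, -0.179, 0.186]
contact_force: [0.2, -0.0, -0.1]
opening: 0.526
finger_force: 0.0
```

```bash
python3 m.py .003 .181 .07 57; python3 - <<'E'
from h import *
s=r.get_state(); c=cam('wrist',s); im=r.snapshot('wrist')
cv2.imwrite('pics/w4.png',im[:,:,::-1]); print(proj(c,C.rail(.003,.181,.056)),proj(c,C.rail(0,.05,.038)))
E
```

```text
6.25 [-0.7   0.47 -0.21  2.29  1.45  0.52  0.69] [0.45  0.239 0.247] [0.479 0.236 0.22 ] xyz [-0.0019 -0.0115  0.0381] rot [ 0.053 -0.006 -0.139] F [ 0.2 -0.  -0.1]
[[231.79307369 222.04715238]] [[199.05253971  24.71404997]]
```

View pics/w4.png

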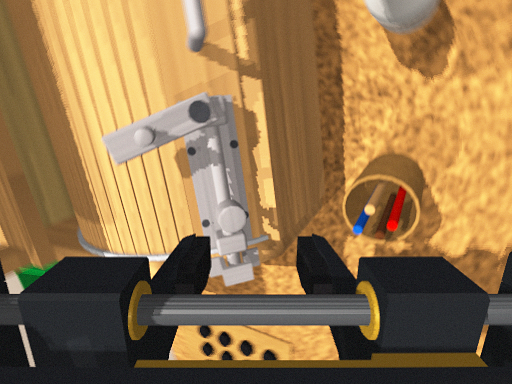

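The wrist view shows the knob head at (232,215), about 3 mm to -y of the prediction, and the keeper standing clear. I descend to grip the knob.

```bash
python3 m.py .003 .178 .07 57;python3 m.py .003 .178 .039 57
```

```text
6.3 [-0.7   0.47 -0.21  2.29  1.45  0.52  0.69] [0.45  0.239 0.247] [0.478 0.233 0.22 ] xyz [ 0.0011 -0.0119  0.0382] rot [ 0.053 -0.005 -0.134] F [ 1.  -0.8  0.1]
6.3 [-0.7   0.47 -0.21  2.29  1.45  0.52  0.69] [0.45  0.239 0.247] [0.5   0.231 0.197] xyz [ 0.0001 -0.0193  0.0682] rot [ 0.053 -0.005 -0.134] F [ 1.  -0.8  0.1]
```

carry_out(plan=[{"xyz":[0.001,-0.012,0.02],"rot":[0.053,-0.005,-0.134],"grip":120},{"xyz":[0.001,-0.012,0.038],"rot":[0.053,-0.005,-0.134],"grip":120},{"xyz":[0.0,-0.016,0.053],"rot":[0.053,-0.005,-0.134],"grip":120},{"xyz":[0.0,-0.019,0.068],"rot":[0.053,-0.005,-0.134],"grip":120},{"xyz":[0.0,-0.019,0.068],"rot":[0.053,-0.005,-0.134],"grip":120},{"xyz":[0.0,-0.019,0.068],"rot":[0.053,-0.005,-0.134],"grip":230},{"xyz":[0.0,-0.019,0.068],"rot":[0.053,-0.005,-0.134],"grip":230},{"xyz":[0.0,-0.019,0.068],"rot":[0.053,-0.005,-0.134],"grip":230}], squeeze=20)

```text
clock: 6.97
tool_pos: [0.4988, 0.2324, 0.1982]
eef_rot: [-0.641, 0.713, -0.209, 0.193]
contact_force: [-0.7, -0.1, 0.1]
opening: 0.33
finger_force: 0.0
```

```bash
python3 m.py .003 .178 .039 57; python3 m.py .003 .142 .039 57
```

```text
6.9667 [-0.64  0.62 -0.21  2.29  1.82  0.57  0.5 ] [0.499 0.232 0.198] [0.5   0.231 0.197] xyz [ 0.0009 -0.0006  0.0013] rot [-0.     0.001 -0.011] F [-0.7 -0.1  0.1]
6.9667 [-0.64  0.62 -0.21  2.29  1.82  0.57  0.5 ] [0.499 0.232 0.198] [0.496 0.196 0.197] xyz [ 0.0369 -0.001   0.0012] rot [-0.     0.001 -0.011] F [-0.7 -0.1  0.1]
```

Next I close on the knob and then draw the bolt along tool x (-y).

carry_out(plan=[{"xyz":[0,0,0],"rot":[0,0,0],"grip":230},{"xyz":[0,0,0],"rot":[0,0,0],"grip":230},{"xyz":[0,0,0],"rot":[0,0,0],"grip":230},{"xyz":[0.004,0,0],"rot":[0,0,0],"grip":230},{"xyz":[0.008,0,0],"rot":[0,0,0],"grip":230},{"xyz":[0.012,0,0],"rot":[0,0,0],"grip":230},{"xyz":[0.016,0,0],"rot":[0,0,0],"grip":230},{"xyz":[0.016,0,0],"rot":[0,0,0],"grip":230}], squeeze=20)

```text
clock: 7.63
tool_pos: [0.4964, 0.2171, 0.1975]
eef_rot: [-0.642, 0.713, -0.208, 0.192]
contact_force: [-5.9, 1.8, 4.4]
opening: 0.254
finger_force: 20.0
```

```bash
python3 m.py .003 .142 .039 57
```

```text
7.6333 [-0.6   0.61 -0.22  2.32  1.88  0.58  0.46] [0.496 0.217 0.198] [0.496 0.196 0.197] xyz [ 0.0214 -0.0019  0.0012] rot [ 0.002  0.003 -0.009] F [-5.9  1.8  4.4]
```

carry_out(plan=[{"xyz":[0.005,0,0],"rot":[0,0,0],"grip":230},{"xyz":[0.009,0,0],"rot":[0,0,0],"grip":230},{"xyz":[0.013,0,0],"rot":[0,0,0],"grip":230},{"xyz":[0.016,0,0],"rot":[0,0,0],"grip":230},{"xyz":[0.018,0,0],"rot":[0,0,0],"grip":230},{"xyz":[0.019,0,0],"rot":[0,0,0],"grip":230},{"xyz":[0.019,0,0],"rot":[0,0,0],"grip":230}])

```text
clock: 8.22
tool_pos: [0.4945, 0.1999, 0.1975]
eef_rot: [-0.642, 0.712, -0.207, 0.193]
contact_force: [-6.7, 4.4, 4.7]
opening: 0.252
finger_force: 20.0
```

```bash
python3 m.py .003 .142 .039 57; python3 - <<'E'
from h import *
im=r.snapshot('wrist'); cv2.imwrite('pics/w5.png',im[:,:,::-1])
E
```

```text
8.2167 [-0.56  0.61 -0.24  2.35  1.94  0.59  0.42] [0.494 0.2   0.198] [0.496 0.196 0.197] xyz [ 0.0041 -0.002   0.0014] rot [ 0.002  0.006 -0.008] F [-6.7  4.4  4.7]
```

View pics/w5.png

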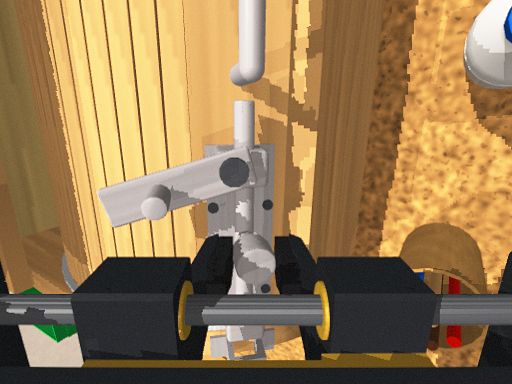

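The wrist view shows the rod sticking out beyond the pivot at (243,105) and the knob in the pads at (253,257), after about 32 mm of travel. I draw the last few mm and then release.

carry_out(plan=[{"xyz":[0.002,0,0],"rot":[0,0,0],"grip":230},{"xyz":[0.004,0,0],"rot":[0,0,0],"grip":230},{"xyz":[0.004,0,0],"rot":[0,0,0],"grip":230},{"xyz":[0.004,0,0],"rot":[0,0,0],"grip":230},{"xyz":[0.003,0,0],"rot":[0,0,0],"grip":150},{"xyz":[0.003,0,0],"rot":[0,0,0],"grip":150},{"xyz":[0.003,0,0],"rot":[0,0,0],"grip":150},{"xyz":[0.003,0,-0.01],"rot":[0,0,0],"grip":150}])

```text
clock: 8.93
tool_pos: [0.4905, 0.1931, 0.2049]
eef_rot: [-0.64, 0.714, -0.21, 0.191]
contact_force: [-0.4, 0.0, -0.7]
opening: 0.406
finger_force: 0.0
```

```bash
python3 m.py .003 .142 .039 57; python3 m.py .003 .0 .10 57; python3 - <<'E'
from h import *
s=r.get_state();P=C.rail(0,0,.038);print(P)
E
```

```text
8.9333 [-0.57  0.59 -0.23  2.36  1.92  0.58  0.44] [0.49  0.193 0.205] [0.496 0.196 0.197] xyz [-0.0031 -0.0007  0.0094] rot [ 0.    -0.003 -0.012] F [-0.4  0.  -0.7]
8.9333 [-0.57  0.59 -0.23  2.36  1.92  0.58  0.44] [0.49  0.193 0.205] [0.441 0.058 0.241] xyz [ 0.1392  0.0092 -0.05  ] rot [ 0.    -0.003 -0.012] F [-0.4  0.  -0.7]
[0.48137626 0.05434865 0.19462268]
```

carry_out(plan=[{"xyz":[0.0,0.0,-0.03],"rot":[0,0,0],"grip":120},{"xyz":[0.0,0.003,-0.05],"rot":[0,0,0],"grip":120},{"xyz":[0.04,0.009,-0.05],"rot":[0,0,0],"grip":120},{"xyz":[0.08,0.009,-0.05],"rot":[0,0,0],"grip":120},{"xyz":[0.12,0.009,-0.05],"rot":[0,0,0],"grip":120},{"xyz":[0.139,0.009,-0.05],"rot":[0,0,0],"grip":120},{"xyz":[0.139,0.009,-0.05],"rot":[0,0,0],"grip":120}])

```text
clock: 9.52
tool_pos: [0.4452, 0.0782, 0.2365]
eef_rot: [-0.643, 0.713, -0.209, 0.185]
contact_force: [0.4, -0.1, -0.8]
opening: 0.528
finger_force: 0.0
```

```bash
cat > hm.py <<'E'
from h import *
import sys
# shutter angle, pitch deg, depth past bar
def tgt(a,p,d):
    Rm=C.tool(np.radians(p)); return C.rail(0,0,.038,a)+Rm[:,2]*d,Rm
if __name__=="__main__":
    s=r.get_state(); print(round(s["clock"],2),np.round(s["q"],2),np.round(s["tool_pos"],4),'F',np.round(s["contact_force"],1))
    v=[float(t) for t in sys.argv[1:]]
    for i in range(0,len(v),3):
        P,Rm=tgt(*v[i:i+3]); x,w=move(P,Rm,s); print(v[i:i+3],P.round(3),x.round(4).tolist(),w.round(3).tolist())
E
python3 hm.py 0 52 -.04 0 52 .014
python3 - <<'E'
from h import *
s=r.get_state(); c=cam('wrist',s); im=r.snapshot('wrist')
cv2.imwrite('pics/w6.png',im[:,:,::-1]); print(proj(c,C.rail(0,0,.038)),proj(c,C.rail(0,.05,.038)),proj(c,C.rail(0,-.05,.038)))
E
```

```text
9.52 [-0.01  0.51 -0.76  2.55  1.9   0.76  0.58] [0.4452 0.0782 0.2365] F [ 0.4 -0.1 -0.8]
[0.0, 52.0, -0.04] [0.457 0.057 0.226] [0.0202, -0.0061, 0.0162] [0.097, -0.008, -0.004]
[0.0, 52.0, 0.014] [0.49  0.054 0.184] [0.0197, -0.0113, 0.07] [0.097, -0.008, -0.004]
[[238.22628176 190.20544637]] [[239.55790913 254.53387838]] [[236.71877977 116.65223351]]
```

View pics/w6.png

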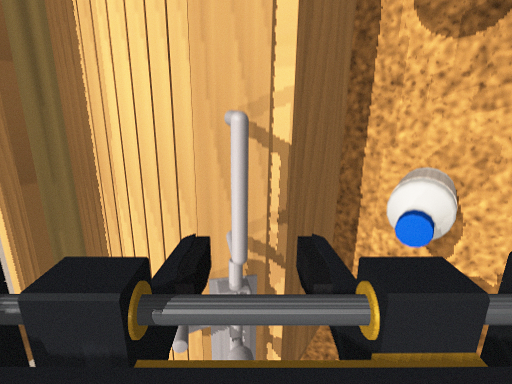

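The wrist view shows the handle bar along column 239, rows 116 to 258, as predicted. Joint 4 is near its limit, so I use a steeper pitch for the grasp.

```bash
python3 hm.py 0 62 -.035 0 62 .014
```

```text
9.57 [ 0.01  0.51 -0.78  2.55  1.9   0.77  0.58] [0.4445 0.076  0.236 ] F [ 1.2 -2.8 -1.2]
[0.0, 62.0, -0.035] [0.465 0.056 0.226] [0.0178, -0.0135, 0.0209] [-0.075, -0.007, -0.01]
[0.0, 62.0, 0.014] [0.488 0.054 0.182] [0.0174, -0.0098, 0.0698] [-0.075, -0.007, -0.01]
```

carry_out(plan=[{"xyz":[0.01,-0.013,0.015],"rot":[-0.075,-0.007,-0.01],"grip":120},{"xyz":[0.017,-0.013,0.021],"rot":[-0.075,-0.007,-0.01],"grip":120},{"xyz":[0.017,-0.012,0.035],"rot":[-0.075,-0.007,-0.01],"grip":120},{"xyz":[0.017,-0.011,0.055],"rot":[-0.075,-0.007,-0.01],"grip":120},{"xyz":[0.017,-0.01,0.07],"rot":[-0.075,-0.007,-0.01],"grip":120},{"xyz":[0.017,-0.01,0.07],"rot":[-0.075,-0.007,-0.01],"grip":120}])

```text
clock: 10.07
tool_pos: [0.4898, 0.0582, 0.1801]
eef_rot: [-0.654, 0.717, -0.179, 0.162]
contact_force: [-1.3, -0.6, -1.3]
opening: 0.536
finger_force: 0.0
```

```bash
python3 hm.py 0 62 .014
```

```text
10.07 [ 0.09  0.66 -0.69  2.45  2.01  0.7   0.69] [0.4898 0.0582 0.1801] F [-1.3 -0.6 -1.3]
[0.0, 62.0, 0.014] [0.488 0.054 0.182] [0.0047, 0.0003, -0.0026] [0.001, -0.0, 0.005]
```

carry_out(plan=[{"xyz":[0,0,0],"rot":[0,0,0],"grip":235},{"xyz":[0,0,0],"rot":[0,0,0],"grip":235},{"xyz":[0,0,0],"rot":[0,0,0],"grip":235},{"xyz":[0,0,0],"rot":[0,0,0],"grip":235},{"xyz":[0,0,0],"rot":[0,0,0],"grip":235}], squeeze=20)

```text
clock: 10.48
tool_pos: [0.4892, 0.0596, 0.1831]
eef_rot: [-0.655, 0.715, -0.18, 0.164]
contact_force: [-0.1, -0.3, 0.5]
opening: 0.174
finger_force: 0.0
```

```bash
python3 hm.py 0 62 .0166 .05 62 .0166 .1 61 .0166 .15 60 .0166 .2 58 .0166 .25 56 .0166 .3 54 .0166 .35 52 .0166
```

```text
10.48 [ 0.09  0.65 -0.7   2.45  2.01  0.7   0.69] [0.4892 0.0596 0.1831] F [-0.1 -0.3  0.5]
[0.0, 62.0, 0.0166] [0.489 0.054 0.18 ] [0.006, 0.0011, 0.003] [-0.002, 0.003, 0.007]
[0.05, 62.0, 0.0166] [0.497 0.053 0.187] [0.006, -0.009, 0.0004] [-0.002, 0.003, 0.007]
[0.1, 61.0, 0.0166] [0.505 0.052 0.194] [0.0061, -0.0195, -0.0017] [0.015, 0.003, 0.007]
[0.15, 60.0, 0.0166] [0.514 0.051 0.2  ] [0.0062, -0.03, -0.0033] [0.032, 0.003, 0.007]
[0.2, 58.0, 0.0166] [0.523 0.05  0.206] [0.0062, -0.041, -0.0044] [0.067, 0.003, 0.007]
[0.25, 56.0, 0.0166] [0.532 0.049 0.212] [0.0063, -0.0519, -0.005] [0.102, 0.004, 0.007]
[0.3, 54.0, 0.0166] [0.542 0.049 0.217] [0.0064, -0.0629, -0.0051] [0.137, 0.004, 0.007]
[0.35, 52.0, 0.0166] [0.551 0.048 0.222] [0.0065, -0.0738, -0.0046] [0.172, 0.004, 0.007]
```

carry_out(plan=[{"xyz":[0,0,0],"rot":[0,0,0],"grip":235},{"xyz":[0,0,0],"rot":[0,0,0],"grip":235},{"xyz":[0,-0.005,-0.0013],"rot":[0,0,0],"grip":235},{"xyz":[0,-0.01,-0.0026],"rot":[0,0,0],"grip":235},{"xyz":[0,-0.0153,-0.0037],"rot":[0.008,0,0],"grip":235},{"xyz":[0,-0.0206,-0.0047],"rot":[0.017,0,0],"grip":235},{"xyz":[0,-0.0311,-0.0063],"rot":[0.034,0,0],"grip":235},{"xyz":[0,-0.0421,-0.0074],"rot":[0.069,0,0],"grip":235}])

```text
clock: 11.15
tool_pos: [0.5212, 0.0557, 0.2084]
eef_rot: [-0.649, 0.709, -0.203, 0.185]
contact_force: [-5.5, -1.5, -0.4]
opening: 0.129
finger_force: 20.0
```

```bash
python3 hm.py .2 58 .0166 .25 56 .0166 .3 54 .0166 .35 52 .0166 .4 50 .0166 .45 48 .0166 .5 46 .0166 .55 44 .0166
```

```text
11.15 [ 0.1   0.61 -0.68  2.4   2.01  0.69  0.74] [0.5212 0.0557 0.2084] F [-5.5 -1.5 -0.4]
[0.2, 58.0, 0.0166] [0.523 0.05  0.206] [0.0052, -0.0004, 0.0029] [0.003, 0.003, 0.007]
[0.25, 56.0, 0.0166] [0.532 0.049 0.212] [0.0053, -0.0114, 0.003] [0.037, 0.003, 0.007]
[0.3, 54.0, 0.0166] [0.542 0.049 0.217] [0.0054, -0.0224, 0.0036] [0.072, 0.003, 0.007]
[0.35, 52.0, 0.0166] [0.551 0.048 0.222] [0.0054, -0.0333, 0.0047] [0.107, 0.003, 0.007]
[0.4, 50.0, 0.0166] [0.561 0.047 0.226] [0.0055, -0.0441, 0.0063] [0.142, 0.003, 0.007]
[0.45, 48.0, 0.0166] [0.572 0.046 0.23 ] [0.0056, -0.0549, 0.0084] [0.177, 0.003, 0.006]
[0.5, 46.0, 0.0166] [0.582 0.045 0.234] [0.0057, -0.0655, 0.011] [0.212, 0.003, 0.006]
[0.55, 44.0, 0.0166] [0.592 0.044 0.237] [0.0058, -0.0759, 0.0141] [0.247, 0.003, 0.006]
```

carry_out(plan=[{"xyz":[0,-0.011,0.0],"rot":[0.035,0,0],"grip":235},{"xyz":[0,-0.022,0.0007],"rot":[0.07,0,0],"grip":235},{"xyz":[0,-0.033,0.0018],"rot":[0.105,0,0],"grip":235},{"xyz":[0,-0.0438,0.0034],"rot":[0.14,0,0],"grip":235},{"xyz":[0,-0.0545,0.0055],"rot":[0.175,0,0],"grip":235},{"xyz":[0,-0.065,0.0081],"rot":[0.21,0,0],"grip":235},{"xyz":[0,-0.0755,0.0112],"rot":[0.245,0,0],"grip":235},{"xyz":[0,-0.0755,0.0112],"rot":[0.245,0,0],"grip":235}])

```text
clock: 11.82
tool_pos: [0.5936, 0.0476, 0.2392]
eef_rot: [-0.62, 0.68, -0.291, 0.263]
contact_force: [1.0, -4.3, -1.1]
opening: 0.127
finger_force: 20.0
```

```bash
python3 hm.py .55 44 .0166 .6 42 .0166 .65 39 .0166 .7 36 .0166 .75 33 .0166 .8 30 .0166 .85 27 .0166 .9 25 .0166
```

```text
11.82 [ 0.13  0.68 -0.71  2.39  2.24  0.95  0.59] [0.5936 0.0476 0.2392] F [ 1.  -4.3 -1.1]
[0.55, 44.0, 0.0166] [0.592 0.044 0.237] [0.004, 0.0026, 0.0012] [-0.003, -0.001, 0.004]
[0.6, 42.0, 0.0166] [0.603 0.043 0.239] [0.0041, -0.0065, 0.0071] [0.032, -0.001, 0.004]
[0.65, 39.0, 0.0166] [0.614 0.042 0.241] [0.0041, -0.0156, 0.0135] [0.084, -0.0, 0.004]
[0.7, 36.0, 0.0166] [0.625 0.041 0.243] [0.0041, -0.0243, 0.0202] [0.137, -0.0, 0.004]
[0.75, 33.0, 0.0166] [0.635 0.04  0.244] [0.0041, -0.0327, 0.0272] [0.189, -0.0, 0.004]
[0.8, 30.0, 0.0166] [0.646 0.038 0.245] [0.0042, -0.0407, 0.0346] [0.241, -0.0, 0.004]
[0.85, 27.0, 0.0166] [0.657 0.037 0.245] [0.0042, -0.0483, 0.0423] [0.294, -0.0, 0.004]
[0.9, 25.0, 0.0166] [0.667 0.036 0.244] [0.0042, -0.0552, 0.0503] [0.329, 0.0, 0.004]
```

carry_out(plan=[{"xyz":[0,-0.0085,0.006],"rot":[0.034,0,0],"grip":235},{"xyz":[0,-0.0175,0.0123],"rot":[0.086,0,0],"grip":235},{"xyz":[0,-0.026,0.019],"rot":[0.14,0,0],"grip":235},{"xyz":[0,-0.0345,0.026],"rot":[0.19,0,0],"grip":235},{"xyz":[0,-0.0425,0.0334],"rot":[0.243,0,0],"grip":235},{"xyz":[0,-0.05,0.041],"rot":[0.296,0,0],"grip":235},{"xyz":[0,-0.0565,0.049],"rot":[0.33,0,0],"grip":235},{"xyz":[0,-0.0565,0.049],"rot":[0.33,0,0],"grip":235}])

```text
clock: 12.48
tool_pos: [0.6685, 0.0398, 0.2452]
eef_rot: [-0.567, 0.623, -0.4, 0.36]
contact_force: [3.5, -4.9, -0.1]
opening: 0.127
finger_force: 20.0
```

```bash
python3 hm.py .9 25 .0166 .95 23 .0166 1.0 21 .0166 1.03 20 .0166 1.05 20 .0166
```

```text
12.48 [ 0.1   0.9  -0.67  2.4   2.55  1.43  0.44] [0.6685 0.0398 0.2452] F [ 3.5 -4.9 -0.1]
[0.9, 25.0, 0.0166] [0.667 0.036 0.244] [0.0035, 0.0012, -0.0002] [-0.002, -0.003, 0.004]
[0.95, 23.0, 0.0166] [0.678 0.035 0.243] [0.0035, -0.0022, 0.0098] [0.033, -0.003, 0.004]
[1.0, 21.0, 0.0166] [0.688 0.034 0.241] [0.0034, -0.0051, 0.0199] [0.068, -0.003, 0.004]
[1.03, 20.0, 0.0166] [0.694 0.034 0.24 ] [0.0034, -0.0066, 0.026] [0.085, -0.003, 0.004]
[1.05, 20.0, 0.0166] [0.698 0.033 0.239] [0.0034, -0.0073, 0.0301] [0.085, -0.003, 0.004]
```

carry_out(plan=[{"xyz":[0,-0.0025,0.005],"rot":[0.017,0,0],"grip":235},{"xyz":[0,-0.0035,0.01],"rot":[0.035,0,0],"grip":235},{"xyz":[0,-0.005,0.015],"rot":[0.052,0,0],"grip":235},{"xyz":[0,-0.006,0.02],"rot":[0.07,0,0],"grip":235},{"xyz":[0,-0.007,0.026],"rot":[0.087,0,0],"grip":235},{"xyz":[0,-0.008,0.029],"rot":[0.087,0,0],"grip":235},{"xyz":[0,-0.008,0.029],"rot":[0.087,0,0],"grip":235}])

```text
clock: 13.07
tool_pos: [0.6954, 0.0375, 0.2404]
eef_rot: [-0.553, 0.605, -0.425, 0.383]
contact_force: [-8.4, -6.1, 2.9]
opening: 0.129
finger_force: 20.0
```

```bash
python3 hm.py 1.05 20 .0166
```

```text
13.07 [ 0.1   0.97 -0.64  2.36  2.64  1.52  0.44] [0.6954 0.0375 0.2404] F [-8.4 -6.1  2.9]
[1.05, 20.0, 0.0166] [0.698 0.033 0.239] [0.0037, 0.0001, 0.0036] [0.003, -0.0, 0.006]
```

At the stop. I open only a little, because the rail is close to the lower finger, and then back straight out.

carry_out(plan=[{"xyz":[0,0,0],"rot":[0,0,0],"grip":185},{"xyz":[0,0,0],"rot":[0,0,0],"grip":185},{"xyz":[0,0,0],"rot":[0,0,0],"grip":185},{"xyz":[0,0,0],"rot":[0,0,0],"grip":185},{"xyz":[0,0,-0.01],"rot":[0,0,0],"grip":185},{"xyz":[0,0,-0.025],"rot":[0,0,0],"grip":185},{"xyz":[0,0,-0.045],"rot":[0,0,0],"grip":185},{"xyz":[0,0,-0.07],"rot":[0,0,0],"grip":185}])

```text
clock: 13.73
tool_pos: [0.6308, 0.0467, 0.2655]
eef_rot: [-0.552, 0.605, -0.424, 0.387]
contact_force: [0.8, 0.3, -0.4]
opening: 0.274
finger_force: 0.0
```

carry_out(plan=[{"xyz":[0,0,-0.02],"rot":[0,0,0],"grip":185},{"xyz":[0,-0.01,-0.04],"rot":[-0.05,0,0],"grip":185},{"xyz":[0,-0.02,-0.05],"rot":[-0.1,0,0],"grip":185},{"xyz":[0,-0.02,-0.05],"rot":[-0.15,0,0],"grip":185},{"xyz":[0,-0.02,-0.05],"rot":[-0.15,0,0],"grip":185},{"xyz":[0,-0.02,-0.05],"rot":[-0.15,0,0],"grip":185}])

```text
clock: 14.23
tool_pos: [0.5913, 0.05, 0.3019]
eef_rot: [-0.579, 0.635, -0.377, 0.345]
contact_force: [-0.5, 0.2, -0.8]
opening: 0.274
finger_force: 0.0
```

```bash
python3 hm.py 1.05 30 .0166; python3 - <<'E'
from h import *
a=r.snapshot('side'); b=r.snapshot('top')
o=np.hstack([a[60:330,100:400],b[60:330,90:390]]); cv2.imwrite('pics/f.png',o[:,:,::-1])
c=cam('top'); s=cam('side')
for an in(.9,1.05): print(an,[(proj(s,C.rail(0,y,.038,an))-[100,60]).round(0).tolist()+(proj(c,C.rail(0,y,.038,an))-[90-300,60]).round(0).tolist() for y in(-.05,.05)])
E
```

```text
14.23 [ 0.3   0.9  -1.28  2.54  2.18  1.63  0.7 ] [0.5913 0.05   0.3019] F [-0.5  0.2 -0.8]
[1.05, 30.0, 0.0166] [0.697 0.034 0.236] [0.0069, 0.0066, 0.1252] [-0.027, 0.005, 0.002]
0.9 [[[165.0, 79.0], [430.0, 76.0]], [[146.0, 66.0], [394.0, 74.0]]]
1.05 [[[173.0, 78.0], [431.0, 66.0]], [[154.0, 65.0], [395.0, 63.0]]]
```

View pics/f.png

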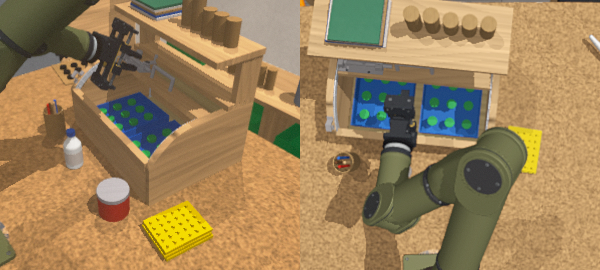

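The final view shows the shutter fully open: in the side view the handle ends are near (173,78) and (153,65), as predicted for 1.05 rad. The bystanders are in place and the arm is clear with about zero force.

```bash
python3 -c "
from plant import r
print(r.finish_job())"
```

```text
the job is handed in; nothing more can be done
None
```

I swung the keeper up, drew the bolt fully, and raised the shutter to its stop, where it stays open by itself. The gripper is clear and the bystanders look unmoved; the job is handed in at about 14 s of the 54 s, and no verdict was returned.

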